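Close the brush-cleaning pot: turn its keyed lid onto the pin and press it home

TASK

Close the brush-cleaning pot. With a fingertip against its tab, push the lid round until the notch in its edge stands over the pin on the pot's rim, then press the lid down fully home and take the hand away. Do not pinch the tab, do not lift the lid, and leave everything else on the bench where it is.

Things in the scene. Friction and masses are not known exactly. Their poses are not given: they have to be found in the camera images.
- pot: Dark steel round pot, fixed to the bench (it does not move): 116 mm diameter, rim flange 140 mm diameter whose flat top is 70 mm above the bench. A tongue 24 mm wide sticks out of the rim along the pot's +x, to 95 mm from the axis, and carries the pin. Origin: on the axis at bench level, z up. The pot may face any way.
- pin (a point): Foot of the upright steel pin (10 mm diameter, 11 mm high, round top) on the rim's flat top, 69 mm from the pot's axis along the pot's +x, at the root of the tongue. The lid's edge covers most of it until the notch comes over it; the tongue shows where it is from above.
- press (a joint): How far the lid has gone down, m: 0 as found (the lid's underside 12 mm above the rim, just over the pin's top), 0.012 fully home with the underside on the rim. Off the notch the pin stops it at about 0.001 to 0.003. A rubber ring holds the lid at any height: it needs about 4 to 7 N of push from above to slide down, does not fall by itself and does not spring back. Negative: lifted.
- lid (a joint): Turn of the lid about the pot's vertical axis, rad, counterclockwise from above positive, without stops: 0 (or any whole turn) puts the notch over the pin. The rubber ring holds it with about 0.12 N m of friction, so it stays where it is left. The notch goes over the pin within about 0.05 rad either way. It starts at 0.8 to 5.48.
- lid_center (a point): Centre of the lid's flat top, on the pot's axis, 88 mm above the bench as found and 76 mm when home. The lid is a bare steel disc of 140 mm diameter, 6 mm thick. Its x axis points from the axis to the notch.
- notch (a point): The middle of the notch at the level of the lid's underside, 69 mm from the axis. The notch is an opening in the lid's edge about 17 mm wide and 11 mm deep; the pot's rim shows through it.
- tab_top (a point): Top middle of the tab: the upright steel fin on the lid opposite the notch, in line with notch and axis, 36 mm long radially (27 to 63 mm from the axis), 12 mm thick, standing 28 mm above the lid's top. This point is 45 mm from the axis.
- tab_left: The tab's side layer (6 mm thick) facing the lid's +y; pushed on this face, the lid turns counterclockwise seen from above. Its origin is the lid's centre at its underside.
- tab_right: The tab's other side layer, facing the lid's -y; pushed on this face, the lid turns clockwise. Its origin is the lid's centre at its underside.
- tube1: Bystander: full paint tube lying near the pot, about 110 x 34 x 22 mm, origin under its middle, length along its x. Leave it.
- tube2: Bystander: full paint tube lying on the left of the bench, about 120 x 34 x 22 mm, origin under its middle, length along its x. Leave it.
- tube3: Bystander: full paint tube lying on the right of the bench, about 100 x 34 x 22 mm, origin under its middle, length along its x. Leave it.
- jar: Bystander: small closed jar near the pot, 48 mm diameter, 62 mm high, origin under its centre. Leave it.
- dish: Bystander: small white bowl near the pot, 68 mm across, 26 mm high, origin under its centre. Leave it.
- brush: Bystander: brush lying on the right of the bench, 200 mm long along its x, origin under its middle. Leave it.
- rule: Bystander: folded white rule lying on the left of the bench, 190 x 20 x 16 mm, origin under its middle, length along its x. Leave it.

How it is judged:
By the outcome, as a careful person would: the job done as asked, in the order asked, and still so for the second after the job is handed in, with the robot touching nothing.
It also fails if it takes over 56 s, if anything falls off the work surface, if the arm or the gripper's body presses on something with over 40 N, if the wrist force passes 120 N, or if a joint passes its speed limit or range.

ROBOT

A 6-joint arm with a two-finger parallel gripper is mounted at the origin on the work surface. World frame = base frame: x ahead of the robot, y to its left, z up, the work surface at z = 0. Lengths are in m, angles in degrees, forces in N, time in s.
With the tool pointing down it reaches from about 0.275 to 0.75 m from the base axis. Payload 10.2 kg.
Tool frame: the origin (TCP) lies on the centre line of the jaws, within the pads' length; the fingertips stand 11 mm ahead of it and the grasp point (between the pads) lies 8 mm behind it; z points along the fingers, y is the line along which they close (so a half turn about z gives the same grasp; the last joint's range is limited). The gripper opens to 88 mm and grips with 3 to 60 N. Pads are 18 mm wide; open, the fingers measure 123 mm over their backs; the gripper's body (75 mm by 187 mm) begins 45 mm behind the grasp point.
Start: joints at [56.528, 17.928, 85.812, -0, 76.261, -12.8], TCP at [0.185, 0.491, 0.25] pointing down, gripper open.
Joint ranges: [-168.41, 168.41], [-55.51, 124.54], [10.69, 146.95], [-70.63, 250.63], [1, 178], [-165.06, 165.06]. Speed limits (degrees/s): [136.94, 136.94, 172.46, 180, 180, 180].

INTERFACE

Orientations are given as a 3x3 rotation matrix whose columns are the frame's x, y, z axes.
In Python, from station import ctrl gives the robot as it stands. The module is installed in compiled form; this text tells all that it offers.
- The arm moves only by the shell command python3 -m creep 'ROWS' [OPENING] [FORCE]. ROWS is JSON, a list of rows, each a list of 2 entries, a list of its own where there are three numbers: the shift along the tool's x, y, z in m, then the turn, a rotation vector about the tool's x, y, z in rad. A call has 1 to 5 rows; each row is the pose to reach, as a shift and turn from the pose commanded when the call began, along the tool's axes at that moment; what a row does not reach only later rows make up. A row lasts 1/8 s, in which the tool goes at most 62.5 mm and 10.7 degrees, less where a joint would pass 70% of its speed; a pose out of reach is approached as far as the arm can. A call with a gripper value outside its range is refused whole. OPENING is the gripper command: -1 is fully open, 1 is shut, values between are in proportion, set as the call begins (- or left out, the last holds). The fingers move at their own pace and stop on an object; FORCE is the grip in N (left out, the last holds). Time passes only in rows, so rows that repeat a pose let the fingers close. It gives the time, the measured TCP pose, the force, the opening and the grip force at its end, in the units of the state.
- ctrl.state(): the state, without advancing time (a new reading comes with each control period).
- ctrl.capture(name): name is "scene" or "top" or "wrist"; returns the picture (420x560x3 uint8, red, green, blue); there is no depth.
- ctrl.camera_info(name): a dict with "fx", "fy", "cx", "cy" (pixels), "position" and "rotation" of the camera in the world; the wrist camera has in their place "tool_from_camera" (4x4, takes a point from camera to tool coordinates, whose origin is the TCP and whose axes are the flange's). Camera axes: x right, y up, looking along -z (the intrinsics and any distortion apply to the point x, -y, -z); pixel columns grow to the right and rows downward; lengths in m; the calibration is good to about 2 mm. A picture is of the moment at which its call begins: read the wrist's pose just before it. camera_info takes no time and is no camera call.
- ctrl.hand_in(): hands the job in; it is judged then, once.
The state is a dict: "time": time; "q": joint angles; "joint_vel": joint speeds; "joint_torque": joint torques, N m; "tcp_pos": TCP position; "ee_rot": TCP orientation; "contact_force": force on the tool from outside, world axes, zero at the start; "ft_torque": the same for the moment, N m; "grip_width": finger opening in m; "gripper_force": force on a finger pad.
Only numpy, scipy, OpenCV 4.12 (cv2) and the standard library are available. Lean on these libraries where they do the work, as an engineer would, in place of code of your own. Each camera call takes 0.05 s, during which the arm holds its last target. There are 200 camera calls.

## Working session

There is one attempt and no reset: what is moved stays moved. The work goes in short steps, Python scripts to look and compute and a shell command to move; the robot and the scene stay as the last step left them, time stands still between calls to the robot, and variables do not carry over. Pictures are saved under pics/ and viewed, at most 10 in all, crops included, and the job is handed in when it is done.

```bash
mkdir -p pics
python3 - <<'E'
from station import ctrl
import cv2
for n in("top","scene"):
    cv2.imwrite(f"pics/{n}0.png",ctrl.capture(n)[:,:,::-1]); print(n,ctrl.camera_info(n))
s=ctrl.state();print(s['time'],s['tcp_pos'],s['ee_rot'],s['contact_force'],s['grip_width']);print(ctrl.camera_info('wrist'))
E
```

```text
top {'fx': 488.16007856827133, 'fy': 488.16007856827133, 'cx': 275.8826112239985, 'cy': 210.7672777319762, 'position': array([ 0.2697288 , -0.03977678,  1.4375417 ]), 'rotation': array([[ 0.04292834,  0.97879357, -0.20030053],
       [-0.99907328,  0.04268279, -0.00554623],
       [ 0.00312077,  0.20035299,  0.97971881]])}
scene {'fx': 480.2621327413582, 'fy': 480.2621327413582, 'cx': 274.13318578308383, 'cy': 212.20183592055182, 'position': array([1.47042923, 0.03793801, 1.13826587]), 'rotation': array([[-0.06276346, -0.73522091,  0.67491552],
       [ 0.99802741, -0.04720277,  0.04139065],
       [ 0.00142661,  0.67618201,  0.73673323]])}
0.1 [0.18524421 0.49101481 0.24923479] [[-9.35607391e-01  3.53041709e-01 -6.02285782e-04]
 [ 3.53042150e-01  9.35606932e-01 -9.53755741e-04]
 [ 2.26787196e-04 -1.10497319e-03 -9.99999364e-01]] [-0.63192631 -0.8518549   0.15859861] 0.08797454728973556
{'fx': 363.7107974115771, 'fy': 363.7107974115771, 'cx': 273.56568399768025, 'cy': 211.76776637628922, 'tool_from_camera': array([[ 2.20088284e-04,  9.49765024e-01,  3.12963816e-01,
         8.05296027e-02],
       [ 9.99999968e-01, -2.47662790e-04,  4.83544058e-05,
         1.69097472e-03],
       [ 1.23434815e-04,  3.12963796e-01, -9.49765049e-01,
        -1.35100983e-01],
       [ 0.00000000e+00,  0.00000000e+00,  0.00000000e+00,
         1.00000000e+00]])}
```

View pics/top0.png

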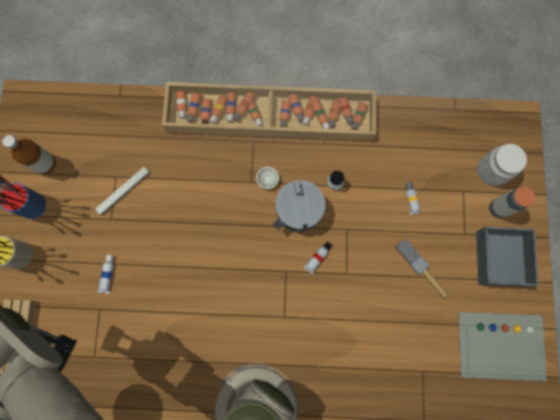

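View pics/scene0.png

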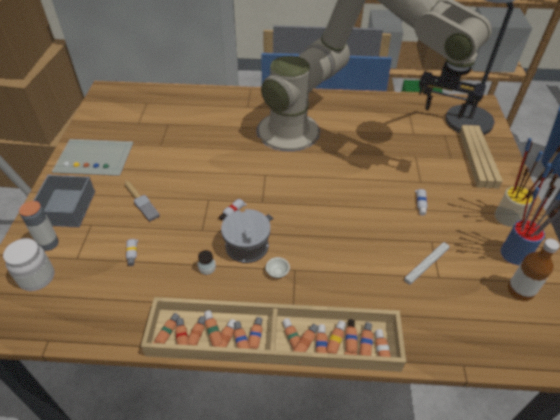

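Top view: the lid is at about (300,205), the tab near (298,189), and the tongue near (279,225) at lower left. The dish, jar and tube1 are close by. I'll enlarge it and compute positions.

```bash
cat > h.py <<'E'
import numpy as np
from station import ctrl
def ray(n,u,v,s=None):
    c=ctrl.camera_info(n)
    d=np.array([(u-c['cx'])/c['fx'],-(v-c['cy'])/c['fy'],-1])
    if n=='wrist':
        T=c['tool_from_camera'];R=np.array(s['ee_rot']);
        return np.array(s['tcp_pos'])+R@T[:3,3],R@T[:3,:3]@d
    return c['position'],c['rotation']@d
def plane(n,u,v,z,s=None):
    p,d=ray(n,u,v,s);return p+d*(z-p[2])/d[2]
def proj(n,P,s=None):
    c=ctrl.camera_info(n)
    if n=='wrist':
        T=c['tool_from_camera'];R=np.array(s['ee_rot']);q=T[:3,:3].T@(R.T@(np.array(P)-s['tcp_pos'])-T[:3,3])
    else:q=c['rotation'].T@(np.array(P)-c['position'])
    return np.array([c['cx']-c['fx']*q[0]/q[2],c['cy']+c['fy']*q[1]/q[2]])
E
python3 - <<'E'
import cv2,numpy as np
from h import *
a=cv2.imread('pics/top0.png')[155:285,240:370];b=cv2.imread('pics/scene0.png')[180:290,190:300]
cv2.imwrite('pics/c1.png',np.hstack([cv2.resize(a,(400,400),interpolation=3),cv2.resize(b,(400,400),interpolation=3)]))
print(plane('top',300,205,.085),plane('scene',246,236,.085),plane('top',298,187,.116),plane('top',279,225,.07))
for n,p,z in[('dish',(267,178),.02),('jar',(337,180),.06),('tube1',(318,257),.02)]:print(n,plane('top',*p,z))
E
```

```text
[ 0.56590621 -0.09972004  0.085     ] [ 0.60245539 -0.09539447  0.085     ] [ 0.61025898 -0.09106922  0.116     ] [ 0.50844852 -0.04266065  0.07      ]
dish [ 0.65879    -0.00077016  0.02      ]
jar [ 0.65072297 -0.20628306  0.06      ]
tube1 [ 0.42775665 -0.16002356  0.02      ]
```

View pics/c1.png

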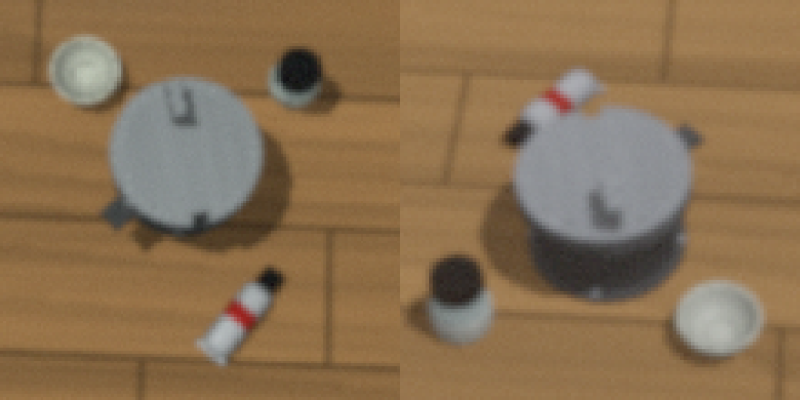

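Enlarged view: the lid centre is at crop (186,154), the notch at (200,221), the tongue at (112,214) and the tab at (180,104). The notch lies at about 190° and the tongue at about 135°, so the lid needs roughly 55° of clockwise turn. I'll move above the pot for a close look.

```bash
python3 -m creep '[[[-0.06,-0.043,0],[0,0,0.1]],[[-0.12,-0.087,0],[0,0,0.25]],[[-0.17,-0.125,0],[0,0,0.4]],[[-0.22,-0.16,0],[0,0,0.55]],[[-0.27,-0.2,0],[0,0,0.65]]]' -1 10
python3 - <<'E'
from h import *
s=ctrl.state();R=s['ee_rot'];d=R.T@(np.array([.57,-.1,.25])-s['tcp_pos']);print(d,np.degrees(np.arctan2(R[1,0],R[0,0])))
c=plane('top',300.4,205,.088);n=plane('top',305,226.8,.085);t=plane('top',276.4,224.5,.07);print(c,n,t,plane('scene',245.8,227.9,.088))
for p in(n,t):print(np.degrees(np.arctan2(*(p-c)[1::-1])),np.hypot(*(p-c)[:2]))
E
```

```text
time: 0.72
tcp_pos: [0.3557, 0.227, 0.2496]
ee_rot: [[-0.528, 0.849, -0.0], [0.849, 0.528, 0.0], [0.0, -0.0, -1.0]]
contact_force: [0.4, 1.0, 0.6]
grip_width: 0.0881
gripper_force: 0.0
[-3.90862503e-01  9.29071035e-03 -3.72686319e-04] 121.87231722986218
[ 0.56529863 -0.10071781  0.088     ] [ 0.50387881 -0.11582803  0.085     ] [ 0.50956827 -0.0352154   0.07      ] [ 0.57479809 -0.09868939  0.088     ]
-166.17882948223587 0.06325118644731285
130.39159504811326 0.08600254953506573
```

```bash
python3 -m creep '[[[-0.06,0.002,0],[0,0,0.08]],[[-0.12,0.003,0],[0,0,0.16]],[[-0.18,0.005,0],[0,0,0.24]],[[-0.24,0.006,0],[0,0,0.32]],[[-0.3,0.008,0],[0,0,0.33]]]' 
python3 -m creep '[[[-0.06,0.02,0],[0,0,0]],[[-0.085,0.03,0],[0,0,0]],[[-0.085,0.03,0],[0,0,0]],[[-0.085,0.03,0],[0,0,0]]]'
python3 - <<'E'
from h import *
import cv2,pickle
s=ctrl.state();cv2.imwrite('pics/w1.png',ctrl.capture('wrist')[:,:,::-1]);pickle.dump(s,open('s1.pkl','wb'))
E
```

```text
time: 1.35
tcp_pos: [0.5219, -0.023, 0.2495]
ee_rot: [[-0.227, 0.974, -0.0], [0.974, 0.227, 0.0], [0.0, -0.0, -1.0]]
contact_force: [0.1, 0.9, -0.3]
grip_width: 0.0882
gripper_force: 0.0
time: 1.85
tcp_pos: [0.5693, -0.0961, 0.2496]
ee_rot: [[-0.229, 0.974, -0.001], [0.974, 0.229, 0.0], [0.001, -0.001, -1.0]]
contact_force: [0.3, 1.1, 1.1]
grip_width: 0.0879
gripper_force: 0.0
```

View pics/w1.png

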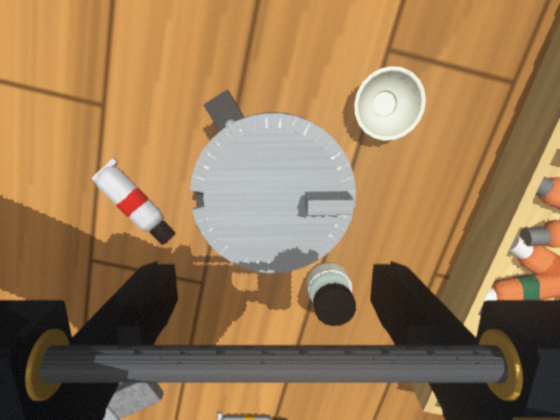

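Wrist view: the lid centre is at about (273,192), the notch at (199,199) and the tongue at (222,107). The tab top spans about (307..352, 199..216), and its shaded +y face is just above it.

Run:
```python
from h import *
import pickle
s=pickle.load(open('s1.pkl','rb'));R=s['ee_rot']
P=lambda u,v,z:plane('wrist',u,v,z,s)
W=[P(u,v,.088) for u,v in[(191,192),(355,192),(273,112),(273,272)]]
c=np.mean(W,0);print('c',c,np.ptp(W,0),s['time'])
for n,(u,v,z) in dict(notch=(198,200,.088),t1=(205,109,.07),t2=(231,91,.07),pin=(231,125,.078),tabo=(352,208,.116),tabi=(307,208,.116),tabm=(329,208,.116),face=(330,199,.116),far=(330,216,.116)).items():
    p=P(u,v,z);d=p-c;print(n,p.round(4),'r',np.hypot(*d[:2]).round(4),'ang',np.degrees(np.arctan2(d[1],d[0])).round(1),'tool',(R.T@(p-s['tcp_pos'])).round(4))
```

```text
c [ 0.57050013 -0.09610254  0.088     ] [0.13469645 0.13662646 0.        ] 1.85
notch [ 0.5095 -0.1151  0.088 ] r 0.0639 ang -162.7 tool [-0.0049 -0.0625  0.1616]
t1 [ 0.4995 -0.0417  0.07  ] r 0.0894 ang 142.6 tool [ 0.0688 -0.0554  0.1796]
t2 [ 0.5178 -0.0228  0.07  ] r 0.0903 ang 125.7 tool [ 0.083  -0.0333  0.1796]
pin [ 0.5239 -0.0487  0.078 ] r 0.0665 ang 134.5 tool [ 0.0564 -0.0333  0.1716]
tabo [ 0.6308 -0.0848  0.116 ] r 0.0614 ang 10.6 tool [-0.0031  0.0625  0.1335]
tabi [ 0.5969 -0.0928  0.116 ] r 0.0266 ang 7.2 tool [-0.0031  0.0276  0.1335]
tabm [ 0.6135 -0.0888  0.116 ] r 0.0436 ang 9.6 tool [-0.0031  0.0447  0.1335]
face [ 0.6122 -0.0817  0.116 ] r 0.0441 ang 19.1 tool [0.0041 0.0451 0.1335]
far [ 0.616 -0.095  0.116] r 0.0455 ang 1.4 tool [-0.0097  0.0458  0.1335]
```

The tab and notch line is at about 14° and passes through an axis at about (0.5705,-0.0995). The tongue is at about 133°, so the turn needed is about 61° clockwise. I'll close the gripper, descend beside the tab's +y face, then push.

```bash
python3 -m creep '[[[0.03,0.047,0],[0,0,0]],[[0.03,0.047,0.03],[0,0,0]],[[0.03,0.047,0.06],[0,0,0]],[[0.03,0.047,0.08],[0,0,0]],[[0.03,0.047,0.08],[0,0,0]]]' 1 20
python3 -m creep '[[[0,0,0.02],[0,0,0]],[[0,0,0.04],[0,0,0]],[[0,0,0.055],[0,0,0]],[[0,0,0.064],[0,0,0]],[[0,0,0.064],[0,0,0]]]'
python3 - <<'E'
from h import *
import cv2
s=ctrl.state();cv2.imwrite('pics/w2.png',ctrl.capture('wrist')[:,:,::-1])
R=s['ee_rot'];c=np.array([.5705,-.0995,.105]);o=R.T@(c-s['tcp_pos']);print('axis in tool',o,s['grip_width'])
E
```

```text
time: 2.52
tcp_pos: [0.6079, -0.0559, 0.1689]
ee_rot: [[-0.229, 0.973, -0.002], [0.973, 0.229, 0.001], [0.001, -0.002, -1.0]]
contact_force: [0.2, -0.8, -0.0]
grip_width: 0.0407
gripper_force: 0.0
time: 3.15
tcp_pos: [0.6087, -0.057, 0.1057]
ee_rot: [[-0.228, 0.974, -0.0], [0.974, 0.228, 0.0], [0.0, -0.0, -1.0]]
contact_force: [0.7, -0.2, 0.6]
grip_width: 0.0002
gripper_force: 0.0
axis in tool [-0.03268569 -0.04687933  0.00072452] 0.0002494718807493025
```

View pics/w2.png

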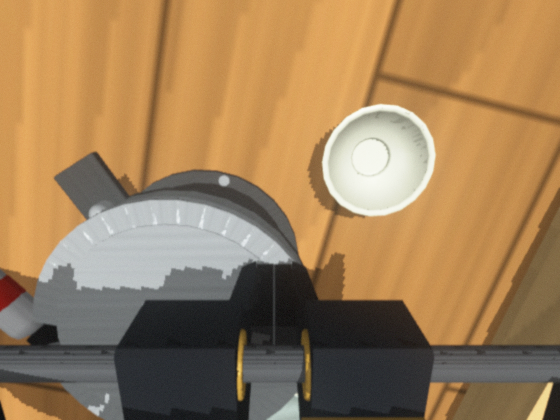

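Wrist view: the fingertips are just above the lid with no contact. The tongue is at (90,185) and the pin's top edge at (100,208). Next is the contact approach, and I'll compute the arc.

```bash
python3 -m creep '[[[-0.006,0,0],[0,0,0]],[[-0.011,0,0],[0,0,0]],[[-0.016,0,0],[0,0,0]],[[-0.016,0,0],[0,0,0]]]'
python3 - <<'E'
from h import *
s=ctrl.state();R=s['ee_rot'];A=(R.T@(np.array([.5705,-.0995,.105])-s['tcp_pos']))[:2];print(A,s['contact_force'],s['q'])
for t in np.radians([7,14,21,28,35]):
    M=np.array([[np.cos(t),-np.sin(t)],[np.sin(t),np.cos(t)]]);print(t.round(3),(A-M@A).round(4))
E
```

```text
time: 3.7
tcp_pos: [0.6125, -0.0731, 0.1058]
ee_rot: [[-0.228, 0.974, 0.0], [0.974, 0.228, -0.0], [-0.0, 0.0, -1.0]]
contact_force: [-0.2, 0.2, -0.1]
grip_width: 0.0004
gripper_force: 0.0
[-0.01620061 -0.04688829] [-0.20171127  0.17850562 -0.0551173 ] [-1.76707956e+01  3.71439086e+01  7.87186412e+01  1.40973229e-03
  6.41233447e+01 -3.08224498e+01]
0.122 [-0.0058  0.0016]
0.244 [-0.0118  0.0025]
0.367 [-0.0179  0.0027]
0.489 [-0.0239  0.0021]
0.611 [-0.0298  0.0008]
```

```bash
python3 -m creep '[[[-0.0058,0.0016,0],[0,0,0.122]],[[-0.0118,0.0025,0],[0,0,0.244]],[[-0.0179,0.0027,0],[0,0,0.367]],[[-0.0239,0.0021,0],[0,0,0.489]],[[-0.0298,0.0008,0],[0,0,0.611]]]'
python3 - <<'E'
from h import *
import cv2
s=ctrl.state();cv2.imwrite('pics/w3.png',ctrl.capture('wrist')[:,:,::-1]);cv2.imwrite('pics/t3.png',cv2.resize(ctrl.capture('top')[140:270,220:380,::-1],(640,520),interpolation=3))
R=s['ee_rot'];A=(R.T@(np.array([.5705,-.0995,.105])-s['tcp_pos']))[:2];print(A,np.degrees(np.arctan2(R[1,1],R[0,1])))
E
```

```text
time: 4.32
tcp_pos: [0.6204, -0.1013, 0.1058]
ee_rot: [[0.375, 0.927, 0.001], [0.927, -0.375, 0.0], [0.001, 0.001, -1.0]]
contact_force: [2.6, 1.8, -0.6]
grip_width: 0.0003
gripper_force: 1.3
[-0.01703753 -0.04692253] -22.04406412225028
```

View pics/w3.png

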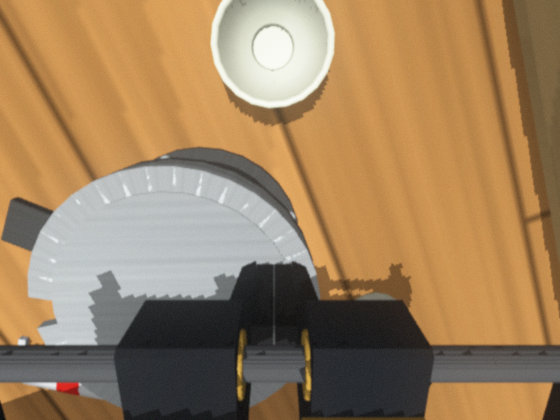

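Wrist view: about 3 N of contact, and the notch has moved to about (42,312) at the left edge, with the tongue at (25,225). The lid is turning, so I'll continue about 20° and measure again.

```bash
python3 -m creep '[[[-0.0033,0.001,0],[0,0,0.07]],[[-0.0067,0.0017,0],[0,0,0.14]],[[-0.0101,0.0021,0],[0,0,0.21]],[[-0.0136,0.0023,0],[0,0,0.28]],[[-0.0170,0.0022,0],[0,0,0.35]]]'
python3 - <<'E'
from h import *
import cv2,pickle
s=ctrl.state();cv2.imwrite('pics/w4.png',ctrl.capture('wrist')[:,:,::-1]);pickle.dump(s,open('s4.pkl','wb'))
R=s['ee_rot'];A=(R.T@(np.array([.5705,-.0995,.105])-s['tcp_pos']))[:2];print(A,np.degrees(np.arctan2(R[1,1],R[0,1])))
c=np.array([.5705,-.0995])
print([proj('wrist',[*(c+r*np.array([np.cos(a),np.sin(a)])),z],s).round() for r,a,z in[(.07,np.radians(138),.088),(.09,np.radians(133),.07)]])
E
```

```text
time: 5.05
tcp_pos: [0.616, -0.1179, 0.1059]
ee_rot: [[0.667, 0.745, 0.001], [0.745, -0.667, -0.0], [0.001, 0.001, -1.0]]
contact_force: [3.1, 1.5, -1.0]
grip_width: 0.0009
gripper_force: 1.2
[-0.01660451 -0.04617271] -41.82574428670675
[array([ 33., 308.]), array([ 14., 276.])]
```

View pics/w4.png

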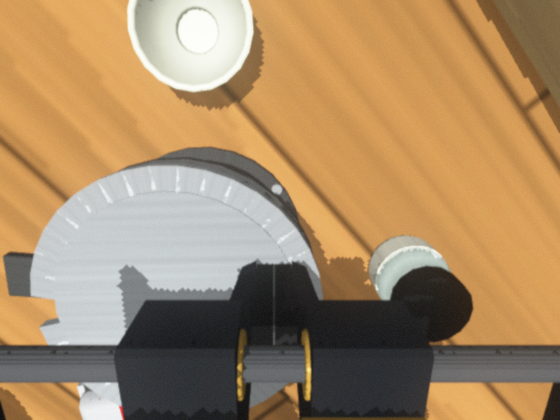

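Wrist view: the notch's outer corners are at about (35,293) and (40,322), and the tongue's outer corners at (5,253) and (8,295).

Run:
```python
from h import *
import pickle
s=pickle.load(open('s4.pkl','rb'));c=np.array([.5705,-.0995])
for n,u,v,z in[('n1',35,293,.088),('n2',40,322,.088),('nin1',55,300,.088),('t1',5,253,.07),('t2',8,295,.07)]:
    d=plane('wrist',u,v,z,s)[:2]-c;print(n,np.degrees(np.arctan2(d[1],d[0])).round(1),np.hypot(*d).round(4))
```

```text
n1 130.8 0.0681
n2 144.4 0.0688
nin1 133.4 0.0589
t1 125.0 0.094
t2 140.1 0.0956
```

The notch is at 137.6° and the pin at 132.5°, so about 5.2° remains. I'll push that, back off, lift, and check from above.

```bash
python3 -m creep '[[[-0.0022,0.0007,0],[0,0,0.046]],[[-0.0043,0.0012,0],[0,0,0.092]],[[-0.0043,0.0012,0],[0,0,0.092]],[[-0.0043,0.0012,0],[0,0,0.092]]]'
python3 -m creep '[[[0.01,0,0],[0,0,0]],[[0.02,0,0],[0,0,0]],[[0.02,0,-0.05],[0,0,0]],[[0.02,-0.02,-0.1],[0,0,0]],[[-0.015,-0.05,-0.145],[0,0,0]]]'
python3 -m creep '[[[0,0,0],[0,0,0]],[[0,0,0],[0,0,0]]]'
python3 - <<'E'
from h import *
import cv2,pickle
s=ctrl.state();cv2.imwrite('pics/w5.png',ctrl.capture('wrist')[:,:,::-1]);pickle.dump(s,open('s5.pkl','wb'))
E
```

```text
time: 5.6
tcp_pos: [0.6137, -0.1219, 0.1057]
ee_rot: [[0.732, 0.682, -0.0], [0.682, -0.732, -0.0], [-0.0, -0.0, -1.0]]
contact_force: [1.3, 0.7, 0.6]
grip_width: 0.0005
gripper_force: 0.6
time: 6.22
tcp_pos: [0.5704, -0.0944, 0.2508]
ee_rot: [[0.732, 0.682, 0.001], [0.682, -0.732, -0.0], [0.001, 0.001, -1.0]]
contact_force: [-0.1, -1.1, 0.2]
grip_width: 0.0003
gripper_force: 0.0
time: 6.48
tcp_pos: [0.5703, -0.0953, 0.2486]
ee_rot: [[0.733, 0.68, -0.001], [0.68, -0.733, 0.0], [-0.0, -0.001, -1.0]]
contact_force: [0.2, -0.6, -0.3]
grip_width: 0.0005
gripper_force: 0.0
```

View pics/w5.png

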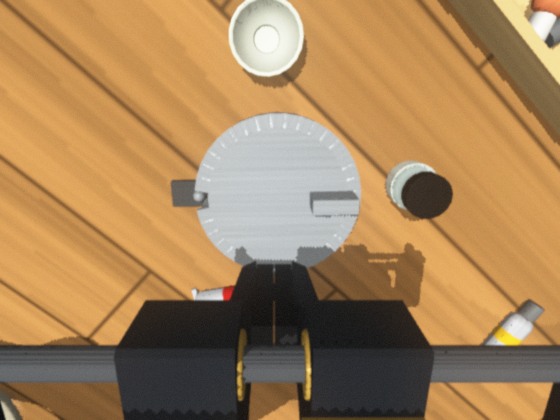

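Wrist view: the notch now lies over the tongue, with the pin at about (199,197) inside it. I'll zoom in to check the centring.

Run:
```python
import cv2
a=cv2.imread('pics/w5.png')[165:225,165:245];cv2.imwrite('pics/c5.png',cv2.resize(a,(800,600),interpolation=0))
from h import *
import pickle
s=pickle.load(open('s5.pkl','rb'));print(s['ee_rot'].T@(np.array([.5705,-.0995,.088])-s['tcp_pos']))
```

```text
[-0.00266268  0.0033896   0.16058391]
```

View pics/c5.png

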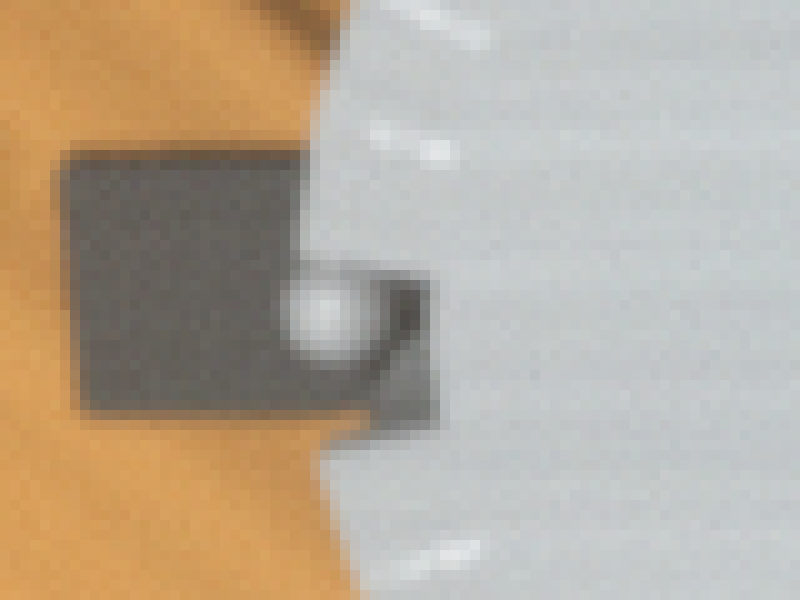

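After parallax, the pin and notch centres agree within about 1 mm (0.013 rad), which is inside tolerance. Now I'll press near the lid's centre.

```bash
python3 -m creep '[[[-0.003,-0.003,0.04],[0,0,0]],[[-0.003,-0.003,0.09],[0,0,0]],[[-0.003,-0.003,0.13],[0,0,0]],[[-0.003,-0.003,0.143],[0,0,0]],[[-0.003,-0.003,0.143],[0,0,0]]]'
python3 -m creep '[[[0,0,0.003],[0,0,0]],[[0,0,0.006],[0,0,0]],[[0,0,0.009],[0,0,0]],[[0,0,0.011],[0,0,0]],[[0,0,0.011],[0,0,0]]]'
```

```text
time: 7.15
tcp_pos: [0.566, -0.0953, 0.1058]
ee_rot: [[0.733, 0.68, -0.001], [0.68, -0.733, 0.001], [-0.001, -0.001, -1.0]]
contact_force: [0.3, -0.2, -0.0]
grip_width: 0.0004
gripper_force: 0.0
time: 7.78
tcp_pos: [0.5661, -0.0955, 0.096]
ee_rot: [[0.733, 0.68, 0.001], [0.68, -0.733, -0.0], [0.001, 0.001, -1.0]]
contact_force: [0.1, 0.2, 4.7]
grip_width: 0.0003
gripper_force: 1.9
```

```bash
python3 -m creep '[[[0,0,0.002],[0,0,0]],[[0,0,0.004],[0,0,0]],[[0,0,0.004],[0,0,0]]]'
python3 -m creep '[[[0,0,0.002],[0,0,0]],[[0,0,0.004],[0,0,0]],[[0,0,0.005],[0,0,0]],[[0,0,0.005],[0,0,0]]]'
```

```text
time: 8.15
tcp_pos: [0.5662, -0.0955, 0.0918]
ee_rot: [[0.733, 0.68, 0.001], [0.68, -0.733, -0.0], [0.001, 0.001, -1.0]]
contact_force: [-0.3, 0.5, 3.9]
grip_width: 0.0004
gripper_force: 2.0
time: 8.65
tcp_pos: [0.5662, -0.0955, 0.0873]
ee_rot: [[0.733, 0.68, 0.001], [0.68, -0.733, -0.0], [0.001, 0.001, -1.0]]
contact_force: [-1.1, -0.4, 8.7]
grip_width: 0.0005
gripper_force: 4.4
```

Force is rising at the home height, so I'll press on in small steps to be sure it bottoms out.

```bash
python3 -m creep '[[[0,0,0.0005],[0,0,0]],[[0,0,0.001],[0,0,0]],[[0,0,0.001],[0,0,0]],[[0,0,0.001],[0,0,0]]]'
```

```text
time: 9.15
tcp_pos: [0.5662, -0.0955, 0.0872]
ee_rot: [[0.733, 0.68, 0.002], [0.68, -0.733, -0.001], [0.001, 0.002, -1.0]]
contact_force: [-6.1, 0.8, 16.5]
grip_width: 0.0003
gripper_force: 8.4
```

The force rose to 16 N with no further travel, so the lid is fully home. I'll retreat straight up and check.

```bash
python3 -m creep '[[[0,0,-0.005],[0,0,0]],[[0,0,-0.03],[0,0,0]],[[0,0,-0.08],[0,0,0]],[[0,0,-0.13],[0,0,0]],[[0,0,-0.165],[0,0,0]]]'
python3 -m creep '[[[0,0,0],[0,0,0]],[[0,0,0],[0,0,0]]]'
python3 - <<'E'
from h import *
import cv2
s=ctrl.state();cv2.imwrite('pics/w6.png',ctrl.capture('wrist')[:,:,::-1])
E
```

```text
time: 9.78
tcp_pos: [0.5659, -0.0954, 0.2525]
ee_rot: [[0.733, 0.68, 0.001], [0.68, -0.733, -0.001], [0.001, 0.001, -1.0]]
contact_force: [0.1, -0.5, -0.6]
grip_width: 0.0006
gripper_force: 0.0
time: 10.02
tcp_pos: [0.5654, -0.0953, 0.2491]
ee_rot: [[0.733, 0.68, -0.002], [0.68, -0.733, 0.001], [-0.001, -0.002, -1.0]]
contact_force: [-0.1, 0.6, -0.2]
grip_width: 0.0008
gripper_force: 0.0
```

View pics/w6.png

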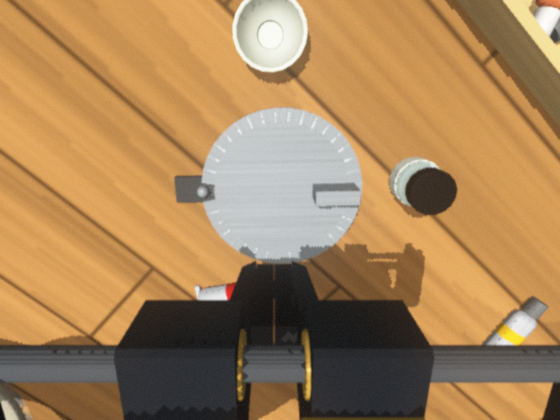

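The lid is down, the pin fills the notch at (203,191), the hand is clear, and the bystanders in view (dish, jar, tubes) look undisturbed.

```bash
python3 -c "
from station import ctrl
print(ctrl.hand_in())"
```

```text
the job is handed in; nothing more can be done
None
```

I pushed the lid round by its tab until the notch stood over the pin, pressed it fully home (it stopped moving as the force rose to about 16 N), took the hand clear and handed the job in at about 10 s.

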